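# Find the reverse-threaded shredder knob and take out its grater plate

### The arm

A 6-joint arm with a two-finger parallel gripper is mounted at the origin on the work surface. World frame = base frame: x ahead of the robot, y to its left, z up, the work surface at z = 0. Lengths are in m, angles in rad, forces in N, time in s.
With the tool pointing down it reaches from about 0.325 to 1 m from the base axis. Payload 5.1 kg.
Tool frame: the origin (TCP) lies at the very end of the fingers, on their centre line; the grasp point (between the pads) lies 19 mm behind it (ctrl.grip_depth is the distance from the TCP to the grasp point, in m); z points along the fingers, y is the line along which they close (so a half turn about z gives the same grasp; the last joint's range is limited). The gripper opens to 85 mm and grips with 20 to 120 N. Pads are 22 mm wide; open, the fingers measure 114 mm over their backs; the gripper's body (76 mm by 85 mm) begins 54 mm behind the grasp point. The pads swing forward as they close: fully open they stand 13 mm farther back than shut.
Start: joints at [1.111, 0.124, 1.65, -0, 1.367, -0.083], TCP at [0.239, 0.604, 0.231] pointing down, gripper open.
Joint ranges: [-2.61, 2.61], [-1.02, 2.33], [0.03, 2.71], [-1.35, 4.49], [0.32, 2.68], [-2.91, 2.91]. Speed limits (rad/s): [2.57, 2.57, 3.14, 3.14, 3.14, 3.14].

### API

Orientations are given as a 3x3 rotation matrix whose columns are the frame's x, y, z axes.
In Python, from bench import ctrl gives the robot as it stands.
- The arm moves only by the shell command python3 -m inch 'ROWS'. ROWS is JSON, a list of rows, each a list of 5 numbers: the shift along the tool's x, y, z in m, then the turn about the tool's z in rad, then the closure, from -1 (fully open) to 1 (shut), so that 0 is half open. In form: [[x, y, z, spin, hand], ...]. A call has 1 to 20 rows; each row shifts and turns the commanded pose from where the row before left it, along the tool's axes as they then stand; what a row does not reach is not made up. A row lasts 1/8 s, in which the tool goes at most 62.5 mm and 10.7 degrees, less where a joint would pass 70% of its speed; a pose out of reach is approached as far as the arm can. A call with a gripper value outside its range is refused whole. The fingers move at their own pace and stop on an object; the grip force is fixed at half the most. Time passes only in rows, so rows that do not move let the fingers close. It gives the time, the measured TCP pose, the force, the opening and the grip force at its end, in the units of the state.
- ctrl.sense(): the state, without advancing time (a new reading comes with each control period).
- ctrl.camera(name): name is "side" or "top" or "wrist"; returns a dict with "image" (420x560x3 uint8, red, green, blue), "fx", "fy", "cx", "cy" (pixels), "distortion" ([k1, k2, p1, p2, k3] as OpenCV has them; the pictures are not rectified), "R" (3x3) and "t" (3): a world point X has camera coordinates R X + t. Camera axes: x right, y down, z forward; pixel columns grow to the right and rows downward; lengths in m; the calibration is good to about 2 mm. A picture is of the moment at which its call begins. There is no depth.
- ctrl.hand_in(): hands the job in; it is judged then, once.
Trained networks look in a picture, given as the dict that the camera call returned (one of the last four; its "shot" number tells which), for a name from the list of things; names that differ only in an ending like _2 or _b are one class to them, and where a whole thing is asked for, a point or a joint stands for the part that bears it (a point fixed in the world has none). Each returns a list of dicts, best first, with "conf" (0 to 1); they miss things now and then, are a little off and sometimes report something else, mostly with a low value. They report only what shows in the picture. A call takes as long as a camera call. They do not tell look-alikes from the thing itself.
- ctrl.look_for(name, picture): "location" ([x, y, z] in m, in world coordinates, good to about 4 mm: the middle of the surface that is visible of it).
- ctrl.mark_of(name, picture): "location" ([x, y, z] in m, in world coordinates, good to about 4 mm: a listed point, or the origin of a listed thing).
The state is a dict: "time": time; "joint_positions": joint angles; "dq": joint speeds; "tau": joint torques, N m; "position": TCP position; "ee_rot": TCP orientation; "contact_force": force on the tool from outside, world axes, zero at the start; "torque": the same for the moment, N m; "opening": finger opening in m; "finger_force": force on a finger pad.
Only numpy, scipy, OpenCV 4.12 (cv2) and the standard library are available. Lean on these libraries where they do the work, as an engineer would, in place of code of your own. Each camera call takes 0.05 s, during which the arm holds its last target. There are 200 camera calls.

### The job

The two cheese-shredder heads run opposite ways, so one plate knob has a right-hand thread and the other a left-hand thread, and nothing marks which: feel it out by trying the knobs gently both ways, for a knob forced the wrong way spoils its rubber coupling. Unscrew the left-hand one, draw out its grater plate without forcing it and lay it flat in the aluminium tray for sharpening. Leave the other head as it is, knob tight and plate in place, and the things around alone.

Things in the scene. Friction and masses are not known exactly. Their poses are not given: they have to be found in the camera images.
- head_a: shredder head: white box 200 (x) x 130 (y) x 80 mm high, fixed; origin: centre of its underside, front (-x) towards the robot. A plate lies on its top (80 mm up) between 8 mm high side rails along head x. The knob's spindle stands at head x +30 mm, y 0. A rear hump (+x) reaches 98 mm up
- head_b: the other head, of the same look and size. One of the two has a right-hand thread, the other a left-hand one; either may be which
- knob_a_top (a point): top centre of head_a's black T-bar knob, on the spindle axis, 140 mm up when tight. Bar to hold: 62 mm long, 14 wide, 28 high, along this point's x (= head x when tight); below it a 22 mm neck, a 44 mm flange, and a 24 mm boss that sits 2.5 mm deep in the plate's pocket. Starts fully tight. Loosening takes 0.2 N m and raises it 20 mm per turn
- knob_b_top (a point): the same on head_b but for the thread hand. Either knob stops at 2.0 rad from tight; its plate can slide from 3 mm of rise (1.0 rad), 1.4 rad gives good room. A tight knob turned the tightening way does not move on its thread, it only winds up its spindle; the spindle gives a little the loosening way too (0.2 N m)
- spindle_a (a joint): twist of head_a's spindle in its rubber coupling, rad: 0 at rest, positive anticlockwise from above; springs with 3 N m per rad and returns. More than 0.35 rad either way (1 N m on the knob) spoils the coupling
- spindle_b (a joint): the same for head_b's spindle
- plate_a: steel grater plate on head_a, 120 (x) x 84 (y) x 6 mm, 0.2 kg; origin: centre of its underside, at head x +5 mm, z 80 mm, axes along the head's. Grip tab at plate x -30 mm, y 0: 34 mm along x, 12 mm thick along y, top 29 mm above the underside. A 14 mm slot open at +x takes the spindle, a 32 mm pocket 3 mm deep at plate x +25 mm the knob's boss
- plate_b: the same on head_b. A tight knob locks its plate; with the knob up the plate slides out level towards the head's front (-x), 1.5 mm play beside each rail; after 58 mm it is clear of the knob and can be lifted. Pressed or dragged against its head or knob with over 30 N the plate is spoilt
- bar_a_end (a point): end of head_a's knob bar, 31 mm out from the spindle axis, at mid height of the bar (126 mm up when tight); points to the rear (head +x) when tight
- bar_b_end (a point): the same on head_b's knob
- tray: shallow open aluminium tray, 190 (x) x 150 (y) x 30 mm high outside, walls and floor 4 to 5 mm thick, 1.2 kg, loose on the counter; origin at the centre of its underside
- jar: small glass jar, 40 mm across, 65 mm high; origin under its base. Leave alone
- tub: small white tub, 48 mm across, 50 mm high; origin under its base. Leave alone
- cheese: small yellow cheese wheel, 84 mm across, 60 mm high; origin under its base. Leave alone
- oil: green glass oil bottle, 60 mm across, 190 mm high; origin under its base. Leave alone
Things that resemble listed ones, but are neither listed nor needed, are in the scene too. What is shaped like the head_b but orange is not meant. What is shaped like the head_a but orange is not meant.

How it is judged:
By the outcome, as a careful person would: the job done as asked, in the order asked, and still so for the second after the job is handed in, with the robot touching nothing.
It also fails if it takes over 67 s, if anything falls off the work surface, if the arm or the gripper's body presses on something with over 40 N, if the wrist force passes 120 N, or if a joint passes its speed limit or range.

## Working session

There is one attempt and no reset: what is moved stays moved. The work goes in short steps, Python scripts to look and compute and a shell command to move; the robot and the scene stay as the last step left them, time stands still between calls to the robot, and variables do not carry over. Pictures are saved under pics/ and viewed, at most 10 in all, crops included, and the job is handed in when it is done.

```bash
mkdir -p pics; ls
python3 - <<'E'
from bench import ctrl
import cv2,numpy as np
np.set_printoptions(precision=4,suppress=True)
for n in ["top","side"]:
    p=ctrl.camera(n); cv2.imwrite(f"pics/{n}0.png",p["image"][:,:,::-1])
    for k in (["head_a","knob_a_top","bar_a_end","plate_a","tray","jar","tub","cheese","oil"]):
        print(n,k,[(np.round(d["location"],4).tolist(),round(d["conf"],2)) for d in ctrl.mark_of(k,p)])
s=ctrl.sense();print(s)
E
```

```text
pics
top head_a [([0.5679, -0.3067, -0.0003], 0.98), ([0.2556, -0.2474, -0.0012], 0.8), ([0.4907, -0.5562, 0.0011], 0.77), ([0.5636, -0.0105, -0.0], 0.71), ([0.2925, 0.2241, -0.0013], 0.68), ([0.6256, -0.3014, 0.1235], 0.51), ([0.5681, -0.3073, 0.0778], 0.33)]
top knob_a_top [([0.52, -0.5594, 0.1424], 0.59), ([0.5948, -0.2979, 0.1412], 0.56)]
top bar_a_end [([0.5521, -0.5591, 0.125], 0.81), ([0.6224, -0.2986, 0.1232], 0.75)]
top plate_a [([0.5713, -0.0084, 0.0802], 0.63), ([0.5674, -0.3076, 0.0757], 0.57), ([0.5936, -0.3033, 0.1412], 0.28)]
top tray [([0.5781, 0.2974, -0.0001], 0.73)]
top jar [([0.4633, 0.1488, 0.0009], 0.59), ([0.6223, -0.2994, 0.1222], 0.49)]
top tub [([0.473, -0.1467, -0.0002], 0.55)]
top cheese [([0.7604, 0.1846, 0.002], 0.86)]
top oil [([0.7514, -0.1863, 0.0014], 0.86), ([0.7609, 0.1899, 0.0003], 0.49)]
side head_a [([0.2928, 0.2214, -0.0013], 0.95), ([0.2541, -0.2493, -0.0012], 0.91), ([0.5672, -0.3019, 0.0017], 0.9), ([0.5629, -0.0095, 0.0007], 0.68), ([0.4906, -0.5493, 0.0009], 0.59)]
side knob_a_top [([0.5221, -0.5581, 0.1366], 0.85), ([0.595, -0.2988, 0.139
[... 331 characters left out ...]
, 0.0024], 0.7)]
side cheese [([0.7639, 0.1848, 0.0031], 0.95), ([0.5669, -0.304, 0.0029], 0.56)]
side oil [([0.7515, -0.1861, 0.0009], 0.65)]
{'time': 1.0, 'joint_positions': array([ 1.1114,  0.1238,  1.6503, -0.    ,  1.3675, -0.0826]), 'dq': array([ 0.0002, -0.0005,  0.0006,  0.0013,  0.0031,  0.0001]), 'tau': array([ -0.0003, -42.3611, -36.5759,  -0.    ,   0.0005,   0.    ]), 'position': array([0.2392, 0.6044, 0.2313]), 'ee_rot': array([[-0.9299,  0.3679,  0.    ],
       [ 0.3679,  0.9299,  0.    ],
       [-0.    ,  0.    , -1.    ]]), 'contact_force': array([-0.5443,  0.865 , -0.3278]), 'torque': array([-0.0731,  0.0163, -0.008 ]), 'finger_force': 0.0, 'opening': 0.08531932913024672}
```

View pics/top0.png

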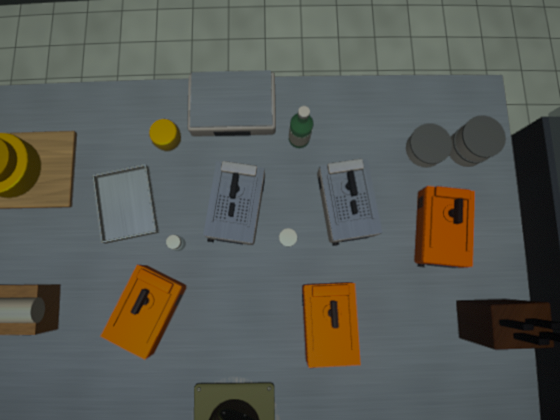

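View pics/side0.png

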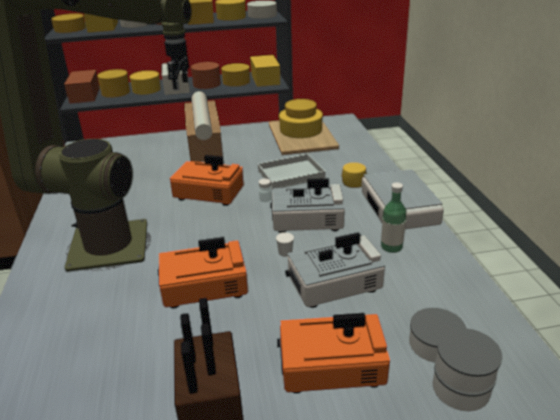

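The white heads are the real ones: head L at top-image px (235,203) and head R at px (349,200). Both are slightly yawed. The tray is at (126,204), clear of obstacles. Next I go above head L for a wrist view.

```bash
cat > h.py <<'E'
from bench import ctrl
import numpy as np, cv2
np.set_printoptions(precision=4,suppress=True)
def pix2w(p,uv,z):
    K=np.array([[p["fx"],0,p["cx"]],[0,p["fy"],p["cy"]],[0,0,1.]])
    n=cv2.undistortPoints(np.array(uv,float).reshape(-1,1,2),K,np.array(p["distortion"],float))[:,0]
    R=np.array(p["R"]);t=np.array(p["t"]);c=-R.T@t
    d=np.c_[n,np.ones(len(n))]@R
    return c+d*((z-c[2])/d[:,2])[:,None]
def w2pix(p,X):
    K=np.array([[p["fx"],0,p["cx"]],[0,p["fy"],p["cy"]],[0,0,1.]])
    return cv2.projectPoints(np.array(X,float).reshape(-1,3),cv2.Rodrigues(np.array(p["R"]))[0],np.array(p["t"],float),K,np.array(p["distortion"],float))[0][:,0]
def go(x,y,z,th=None):
    """th: wanted world angle of tool x. prints translation in present tool axes, then spin"""
    s=ctrl.sense();R=s["ee_rot"];d=R.T@(np.array([x,y,z])-s["position"])
    a=np.arctan2(R[1,0],R[0,0]); out=[d]
    if th is not None: out.append("spin %.4f"%(-((th-a+np.pi)%(2*np.pi)-np.pi)))
    print("go",*out)
E
python3 -m inch '[[-0.0293,-0.0297,-0.0106,0,-1],[-0.0293,-0.0297,-0.0106,0,-1],[-0.0293,-0.0297,-0.0106,0,-1],[-0.0293,-0.0297,-0.0106,0,-1],[-0.0293,-0.0297,-0.0106,0,-1],[-0.0293,-0.0297,-0.0106,0,-1],[-0.0293,-0.0297,-0.0106,0,-1],[-0.0293,-0.0297,-0.0106,0,-1],[-0.0293,-0.0297,-0.0106,0,-1],[-0.0293,-0.0297,-0.0106,0,-1],[-0.0293,-0.0297,-0.0106,0,-1],[-0.0293,-0.0297,-0.0106,0,-1],[-0.0293,-0.0297,-0.0106,0,-1],[-0.0293,-0.0297,-0.0106,0,-1],[-0.0293,-0.0297,-0.0106,0,-1],[-0.0293,-0.0297,-0.0106,0,-1],[0,0,0,-0.126,-1],[0,0,0,-0.126,-1],[0,0,0,-0.126,-1],[0,0,0,0,-1]]'
python3 - <<'E'
from h import *
p=ctrl.camera("wrist"); cv2.imwrite("pics/w1.png",p["image"][:,:,::-1])
print(-np.array(p["R"]).T@p["t"],p["R"],p["fx"])
for k in ["head_a","knob_a_top","bar_a_end","plate_a"]:
    print(k,[(np.round(d["location"],4).tolist(),round(d["conf"],2)) for d in ctrl.mark_of(k,p)])
s=ctrl.sense();print(s["joint_positions"],s["ee_rot"])
E
```

```text
time: 3.5
position: [0.5002, -0.01, 0.401]
ee_rot: [[-1.0, 0.0, 0.0], [0.0, 1.0, 0.0], [-0.0, 0.0, -1.0]]
contact_force: [-0.5, 0.4, 0.2]
opening: 0.0853
finger_force: 0.0
[ 0.4247 -0.0097  0.5427] [[ 0.0012  1.     -0.0006]
 [ 0.9539 -0.001   0.3002]
 [ 0.3002 -0.0009 -0.9539]] 344.3315816774879
head_a [([0.5658, -0.3099, 0.0056], 0.94), ([0.291, 0.2211, -0.0005], 0.8), ([0.6264, -0.0173, 0.127], 0.44)]
knob_a_top [([0.5927, -0.3078, 0.1415], 0.92), ([0.4599, 0.151, 0.0054], 0.27)]
bar_a_end [([0.6261, -0.2966, 0.1252], 0.87)]
plate_a [([0.5703, -0.0125, 0.0832], 0.95), ([0.5685, -0.3047, 0.0772], 0.9), ([0.4758, -0.1509, 0.0008], 0.48), ([0.4603, 0.1489, 0.0055], 0.33)]
[-0.1272 -0.2614  1.7368 -0.      1.6662 -1.6983] [[-1.     -0.0003  0.    ]
 [-0.0003  1.     -0.    ]
 [-0.     -0.     -1.    ]]
```

View pics/w1.png

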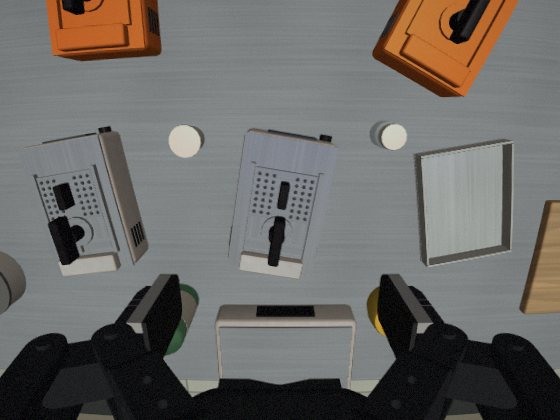

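The wrist view shows head L with its knob at about (277,240) and head R at (65,240); image down is +x and right is +y. I'll zoom in to get the corners.

Run:
```python
import cv2
i=cv2.imread("pics/w1.png")[120:285,20:340]
i=cv2.convertScaleAbs(i,alpha=1.3,beta=25)
cv2.imwrite("pics/w1c.png",cv2.resize(i,None,fx=2.5,fy=2.5,interpolation=cv2.INTER_CUBIC))
```

```text
(no output)
```

View pics/w1c.png

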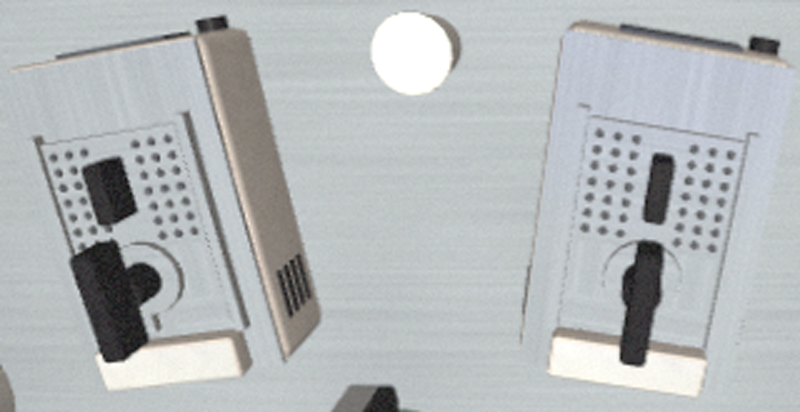

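Run:
```python
from h import *
p=ctrl.camera("wrist")
f=lambda pts,z: pix2w(p,[(20+u/2.5,120+v/2.5) for u,v in pts],z)
ang=lambda a,b:(np.arctan2(*(b-a)[1::-1]))
b=f([(639,241),(663,242),(645,366),(619,363)],.14); fr=b[:2].mean(0); re=b[2:].mean(0)
print("bar",b,"ctr",(fr+re)/2,"len",np.linalg.norm(re-fr),"yaw",ang(fr,re))
t=f([(652,153),(676,155),(645,222),(667,223)],.109);fr=t[:2].mean(0); re=t[2:].mean(0)
print("tab",(fr+re)/2,np.linalg.norm(re-fr),ang(fr,re))
c=f([(583,115),(750,135)],.086);print("platefront",c,c.mean(0),np.linalg.norm(c[1]-c[0]),ang(c[0],c[1])-np.pi/2)
c=f([(570,28),(793,67)],.08);print("headfront",c,np.linalg.norm(c[1]-c[0]),ang(c[0],c[1])-np.pi/2)
c=f([(12,70),(195,35)],.08);print("R headfront",c,np.linalg.norm(c[1]-c[0]),ang(c[0],c[1])-np.pi/2)
```

```text
bar [[ 0.5563 -0.0143  0.14  ]
 [ 0.5568 -0.0025  0.14  ]
 [ 0.6243 -0.0115  0.14  ]
 [ 0.6226 -0.0249  0.14  ]] ctr [ 0.59   -0.0133  0.14  ] len 0.06757003325927435 yaw -0.14504405038301393
tab [ 0.5378 -0.0037  0.109 ] 0.03700424537543051 -0.10907130531543163
platefront [[ 0.5031 -0.0446  0.086 ]
 [ 0.5139  0.045   0.086 ]] [0.5085 0.0002 0.086 ] 0.0903012554142348 -0.12035185245999913
headfront [[ 0.4578 -0.051   0.08  ]
 [ 0.4782  0.0676  0.08  ]] 0.12032960176157749 -0.1700654983733627
R headfront [[ 0.4748 -0.368   0.08  ]
 [ 0.4587 -0.2552  0.08  ]] 0.11401162769912186 0.14234953639780712
```

```bash
python3 -m inch '[[-0.023,-0.001,0.0375,0.05,-1],[-0.023,0,0.0375,0.05,-1],[-0.023,0,0.0375,0.045,-1],[-0.023,0,0.0375,0,-1],[0,0.01,0,0,-1],[0,0,0,0,-1]]'
python3 - <<'E'
from h import *
p=ctrl.camera("wrist"); cv2.imwrite("pics/w2.png",p["image"][:,:,::-1])
for k in ["head_a","knob_a_top","bar_a_end","plate_a"]:
    print(k,[(np.round(d["location"],4).tolist(),round(d["conf"],2)) for d in ctrl.mark_of(k,p)])
E
```

```text
time: 4.55
position: [0.5935, -0.007, 0.2522]
ee_rot: [[-0.99, 0.143, 0.001], [0.143, 0.99, 0.0], [-0.001, 0.0, -1.0]]
contact_force: [-0.3, 0.5, 1.3]
opening: 0.0856
finger_force: 0.0
head_a [([0.5668, -0.3104, 0.0035], 0.57)]
knob_a_top []
bar_a_end []
plate_a [([0.5723, -0.0112, 0.0789], 0.84)]
```

View pics/w2.png

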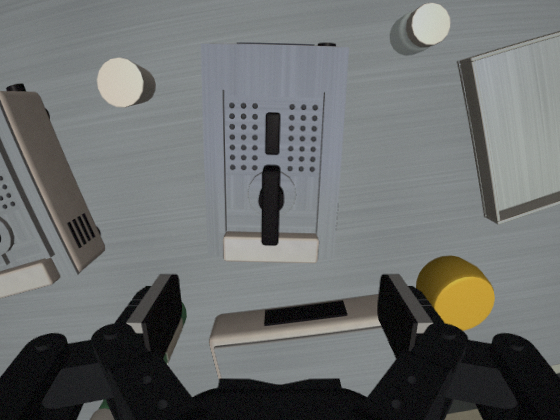

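Run:
```python
from h import *
p=ctrl.camera("wrist")
ang=lambda a,b:(np.arctan2(*(b-a)[1::-1]))
g=cv2.cvtColor(p["image"],cv2.COLOR_RGB2GRAY)
c0=None
for name,(u0,u1,v0,v1),z in [("bar",(245,298,160,250),.14),("tab",(258,287,105,158),.109)]:
    rows=[]
    for v in range(v0,v1):
        us=np.where(g[v,u0:u1]<55)[0]
        if len(us)>6: rows.append((v,us.min()+u0,us.max()+u0+1))
    r=np.array(rows);print(name,r[[0,len(r)//4,len(r)//2,3*len(r)//4,-1]].tolist())
    w=r[:,2]-r[:,1]; k=w<=np.median(w)+2; r=r[k]
    m=pix2w(p,np.c_[(r[:,1]+r[:,2]-1)/2,r[:,0]],z)
    a=np.polyfit(m[:,0],m[:,1],1); print("yaw",np.arctan(a[0]),"ends",m[0],m[-1],"y at .593",np.polyval(a,.593))
for l,z in [([(203,43),(348,46)],.08),([(223,93),(226,233)],.086),([(325,95),(322,233)],.086)]:
    c=pix2w(p,l,z);print(c,np.linalg.norm(c[1]-c[0]),ang(c[0],c[1]))
```

```text
bar [[164, 268, 277], [184, 263, 281], [204, 261, 284], [224, 263, 280], [243, 264, 278]]
yaw -0.1692732829097606 ends [ 0.5603 -0.008   0.14  ] [ 0.6228 -0.0187  0.14  ] y at .593 -0.013585988590097589
tab [[112, 268, 280], [122, 267, 281], [133, 267, 280], [143, 267, 280], [153, 269, 278]]
yaw -0.16919544315322418 ends [ 0.524  -0.0019  0.109 ] [ 0.5565 -0.0072  0.109 ] y at .593 -0.013653257036119248
[[ 0.4587 -0.0532  0.08  ]
 [ 0.479   0.0683  0.08  ]] 0.1231162920463689 1.4055426094194527
[[ 0.5022 -0.0428  0.086 ]
 [ 0.6286 -0.0642  0.086 ]] 0.12813743586931828 -0.16750642789553977
[[0.5166 0.0434 0.086 ]
 [0.6418 0.027  0.086 ]] 0.12634341828447684 -0.13021631247790968
```

Run:
```python
from h import *
go(.592,-.0135,.115,np.pi-.166)
```

```text
go [ 0.001  -0.0059  0.1376] spin 0.0222
```

```bash
python3 -m inch '[[0.001,-0.006,0,0.022,-1],[0,0,0.04,0,-1],[0,0,0.04,0,-1],[0,0,0.0375,0,-1],[0,0,0.02,0,-1],[0,0,0,0,-1]]'
python3 - <<'E'
from h import *
s=ctrl.sense();print(s["contact_force"],s["torque"],s["position"])
p=ctrl.camera("wrist"); cv2.imwrite("pics/w3.png",p["image"][:,:,::-1])
E
python3 -m inch '[[0,0,0,0,0.3],[0,0,0,0,0.5],[0,0,0,0,0.6],[0,0,0,0,0.8],[0,0,0,0,1],[0,0,0,0,1],[0,0,0,0,1]]'
python3 - <<'E'
from h import *
s=ctrl.sense();print(s["contact_force"],s["torque"],s["position"])
E
```

```text
time: 5.6
position: [0.5905, -0.0136, 0.112]
ee_rot: [[-0.986, 0.166, -0.003], [0.166, 0.986, 0.0], [0.003, -0.0, -1.0]]
contact_force: [0.3, 0.8, 0.4]
opening: 0.0853
finger_force: 0.0
[0.2518 0.759  0.4268] [-0.022  -0.0345 -0.0186] [ 0.5905 -0.0136  0.112 ]
time: 6.52
position: [0.592, -0.0138, 0.1148]
ee_rot: [[-0.986, 0.165, 0.001], [0.165, 0.986, -0.001], [-0.001, -0.0, -1.0]]
contact_force: [-1.1, -0.3, 5.3]
opening: 0.0125
finger_force: 65.7
[-1.0978 -0.3244  5.3255] [-0.1021  0.3022  0.0355] [ 0.592  -0.0138  0.1148]
```

```bash
S='from h import *
s=ctrl.sense();R=s["ee_rot"];print("yaw",np.arctan2(R[1,0],R[0,0]),"F",s["contact_force"],"T",s["torque"],s["position"])'
echo "$S" > st.py
python3 -m inch '[[0,0,0,0.04,1],[0,0,0,0,1],[0,0,0,0,1]]' >/dev/null; python3 st.py
python3 -m inch '[[0,0,0,0.04,1],[0,0,0,0,1],[0,0,0,0,1]]' >/dev/null; python3 st.py
python3 -m inch '[[0,0,0,0.04,1],[0,0,0,0,1],[0,0,0,0,1]]' >/dev/null; python3 st.py
```

```text
yaw 2.9361948503782047 F [-2.5293 -0.0883  5.4046] T [-0.0775  0.2767  0.0695] [ 0.592  -0.0137  0.1148]
yaw 2.8965178486948115 F [-1.5106 -0.7266  5.4091] T [-0.0594  0.3122  0.1743] [ 0.592  -0.0137  0.1148]
yaw 2.8569082498472818 F [-1.8088 -0.9436  4.811 ] T [-0.0421  0.2233  0.265 ] [ 0.5921 -0.0136  0.1148]
```

```bash
python3 -m inch '[[0,0,0,0.04,1],[0,0,0,0,1],[0,0,0,0,1]]' >/dev/null; python3 st.py
python3 -m inch '[[0,0,0,0.03,1],[0,0,0,0,1],[0,0,0,0,1]]' >/dev/null; python3 st.py
```

```text
yaw 2.8172570454916337 F [-2.0051 -0.6227  5.9751] T [0.0024 0.2514 0.4367] [ 0.592  -0.0136  0.1147]
yaw 2.7875073185584736 F [-1.539   0.4282  5.2492] T [0.0337 0.2275 0.4922] [ 0.5921 -0.0135  0.1147]
```

```bash
python3 -m inch '[[0,0,0,-0.08,1],[0,0,0,-0.08,1],[0,0,0,-0.02,1],[0,0,0,0,1],[0,0,0,0,1]]' >/dev/null; python3 st.py
python3 -m inch '[[0,0,0,0,0.5],[0,0,0,0,0],[0,0,0,0,-1],[0,0,0,0,-1],[0,0,0,0,-1],[0,0,0,0,-1]]'; python3 st.py
```

```text
yaw 2.965895935954086 F [-1.2182 -0.1445  5.318 ] T [-0.0677  0.3308  0.0327] [ 0.5921 -0.0138  0.1148]
time: 9.78
position: [0.5914, -0.0135, 0.1133]
ee_rot: [[-0.985, 0.175, -0.0], [0.175, 0.985, -0.0], [0.0, -0.0, -1.0]]
contact_force: [-0.2, 0.5, 0.5]
opening: 0.0853
finger_force: 0.0
yaw 2.9658070131281424 F [-0.164   0.5473  0.4554] T [-0.0072 -0.0131 -0.0322] [ 0.5914 -0.0135  0.1133]
```

```bash
python3 -m inch '[[0,0,-0.045,0,-1],[0,0,-0.045,0,-1],[0,0,-0.05,0,-1],[-0.0066,-0.0353,0,0,-1],[-0.0066,-0.0353,0,0,-1],[-0.0066,-0.0353,0,0,-1],[-0.0066,-0.0353,0,0,-1],[-0.0066,-0.0353,0,0,-1],[-0.0066,-0.0353,0,0,-1],[-0.0066,-0.0353,0,0,-1],[-0.0066,-0.0353,0,0,-1],[0,0,0,-0.106,-1],[0,0,0,-0.105,-1],[0,0,0,-0.105,-1],[0,0,0,0,-1],[0,0,0,0,-1]]'
python3 - <<'E'
from h import *
p=ctrl.camera("wrist"); cv2.imwrite("pics/w4.png",p["image"][:,:,::-1])
E
```

```text
time: 11.78
position: [0.5941, -0.3008, 0.2534]
ee_rot: [[-0.99, -0.138, -0.0], [-0.138, 0.99, 0.0], [0.0, 0.0, -1.0]]
contact_force: [-0.2, -0.4, 0.8]
opening: 0.0853
finger_force: 0.0
```

View pics/w4.png

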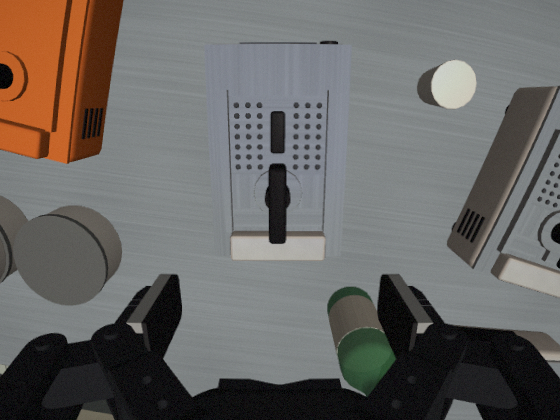

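Head R is centred in view, with its knob bar running from (278,164) to (277,243) and its tab at (278,132). The oil bottle is clear.

Run:
```python
from h import *
p=ctrl.camera("wrist")
g=cv2.cvtColor(p["image"],cv2.COLOR_RGB2GRAY)
for name,(u0,u1,v0,v1),z in [("bar",(250,304,160,248),.14),("tab",(264,293,105,157),.109)]:
    rows=[]
    for v in range(v0,v1):
        us=np.where(g[v,u0:u1]<55)[0]
        if len(us)>6: rows.append((v,us.min()+u0,us.max()+u0+1))
    r=np.array(rows);w=r[:,2]-r[:,1]; k=w<=np.median(w)+2; r=r[k]
    m=pix2w(p,np.c_[(r[:,1]+r[:,2]-1)/2,r[:,0]],z)
    a=np.polyfit(m[:,0],m[:,1],1); print(name,"yaw",np.arctan(a[0]),"ends",m[0],m[-1],"y at .594",np.polyval(a,.594))
for l,z in [([(206,43),(352,44)],.08),([(228,93),(231,233)],.086),([(328,93),(325,233)],.086)]:
    c=pix2w(p,l,z);print(c,np.arctan2(*(c[1]-c[0])[1::-1]))
go(.594,-.301,.115,np.pi+.14)
```

```text
bar yaw 0.1338509427893713 ends [ 0.5614 -0.307   0.14  ] [ 0.6244 -0.2992  0.14  ] y at .594 -0.30253841002722454
tab yaw 0.12303494876413613 ends [ 0.5239 -0.312   0.109 ] [ 0.5566 -0.3075  0.109 ] y at .594 -0.30317742840458906
[[ 0.4763 -0.3801  0.08  ]
 [ 0.46   -0.257   0.08  ]] 1.7024763074814522
[[ 0.5151 -0.3562  0.086 ]
 [ 0.6423 -0.3409  0.086 ]] 0.1198992422187609
[[ 0.5033 -0.2712  0.086 ]
 [ 0.6299 -0.2514  0.086 ]] 0.15485571433449397
go [ 0.0001 -0.0002  0.1384] spin -0.0007
```

```bash
python3 -m inch '[[0.001,-0.0018,0,0.007,-1],[0,0,0.04,0,-1],[0,0,0.04,0,-1],[0,0,0.0375,0,-1],[0,0,0.021,0,-1],[0,0,0,0,-0.5],[0,0,0,0,0.2],[0,0,0,0,0.6],[0,0,0,0,1],[0,0,0,0,1],[0,0,0,0,1],[0,0,0,0,1]]'; python3 st.py
python3 -m inch '[[0,0,0,0.04,1],[0,0,0,0.04,1],[0,0,0,0,1]]' >/dev/null; python3 st.py
python3 -m inch '[[0,0,0,0.04,1],[0,0,0,0,1],[0,0,0,0,1]]' >/dev/null; python3 st.py
python3 -m inch '[[0,0,0,0.04,1],[0,0,0,0,1],[0,0,0,0,1]]' >/dev/null; python3 st.py
python3 -m inch '[[0,0,0,0.03,1],[0,0,0,0,1],[0,0,0,0,1]]' >/dev/null; python3 st.py
```

```text
time: 13.38
position: [0.5941, -0.3027, 0.1167]
ee_rot: [[-0.991, -0.133, 0.002], [-0.133, 0.991, -0.0], [-0.002, -0.001, -1.0]]
contact_force: [-0.4, 2.6, 6.5]
opening: 0.0128
finger_force: 59.2
yaw -3.008261238122411 F [-0.4302  2.6322  6.4721] T [ 0.3861  0.1043 -0.0418] [ 0.5941 -0.3027  0.1167]
yaw -3.0878544506175376 F [-1.0172  1.8032  6.6391] T [0.4391 0.2438 0.1775] [ 0.594  -0.3028  0.1167]
yaw -3.1276061742309973 F [-1.0571  2.2984  7.1287] T [0.4375 0.2493 0.2383] [ 0.594  -0.3027  0.1168]
yaw 3.115554153531862 F [-1.1525  2.2355  6.5615] T [0.4511 0.3059 0.1828] [ 0.5941 -0.3028  0.117 ]
yaw 3.085615465079007 F [-1.4959  2.748   7.162 ] T [0.5045 0.318  0.1939] [ 0.5941 -0.3028  0.1171]
```

Head L wound up past 0.2 N m, so it has the right-hand thread. Head R levels off at 0.2 N m, so it is the left-hand one and is loosening. I keep unscrewing and rise with it.

```bash
python3 -m inch '[[0,0,-0.0003,0.09,1],[0,0,-0.0003,0.09,1],[0,0,-0.0003,0.09,1],[0,0,-0.0003,0.09,1],[0,0,-0.0003,0.09,1],[0,0,-0.0003,0.09,1],[0,0,-0.0003,0.09,1],[0,0,0,0,1]]'; python3 st.py
python3 -m inch '[[0,0,-0.0003,0.09,1],[0,0,-0.0003,0.09,1],[0,0,-0.0003,0.09,1],[0,0,-0.0003,0.09,1],[0,0,-0.0003,0.09,1],[0,0,-0.0003,0.09,1],[0,0,-0.0003,0.09,1],[0,0,-0.0003,0.09,1],[0,0,0,0,1],[0,0,0,0,1]]'; python3 st.py
```

```text
time: 15.88
position: [0.594, -0.3026, 0.1191]
ee_rot: [[-0.773, 0.634, 0.001], [0.634, 0.773, -0.0], [-0.001, 0.001, -1.0]]
contact_force: [-1.9, 3.8, 7.5]
opening: 0.0128
finger_force: 59.6
yaw 2.4551069387411184 F [-1.9401  3.7902  7.5045] T [0.6285 0.3024 0.2385] [ 0.594  -0.3026  0.1191]
time: 17.12
position: [0.594, -0.3025, 0.1214]
ee_rot: [[-0.164, 0.986, 0.001], [0.986, 0.164, -0.0], [-0.0, 0.001, -1.0]]
contact_force: [-1.5, 3.7, 7.4]
opening: 0.0127
finger_force: 59.5
yaw 1.7355366803429815 F [-1.5284  3.6603  7.4088] T [0.6205 0.3321 0.176 ] [ 0.594  -0.3025  0.1214]
```

```bash
python3 -m inch '[[0,0,0,0,0.5],[0,0,0,0,0],[0,0,0,0,-1],[0,0,0,0,-1],[0,0,0,0,-1],[0,0,-0.04,0,-1],[0,0,-0.03,-0.1,-1],[0,0,0,-0.16,-1],[0,0,0,-0.16,-1],[0,0,0,-0.16,-1],[0,0,0,-0.16,-1],[0,0,0,-0.16,-1],[0,0,0,-0.16,-1],[0,0,0,-0.16,-1],[0,0,0,-0.16,-1],[0,0,0,-0.158,-1],[0.0275,0,0,0,-1],[0.0275,0,0,0,-1],[0,0,0,0,-1],[0,0,0,0,-1]]'
python3 - <<'E'
from h import *
p=ctrl.camera("wrist"); cv2.imwrite("pics/w5.png",p["image"][:,:,::-1])
go(.5395,-.310,.089,np.pi+.132)
E
```

```text
time: 19.62
position: [0.5393, -0.31, 0.1897]
ee_rot: [[-0.991, -0.131, 0.001], [-0.131, 0.991, -0.0], [-0.001, -0.0, -1.0]]
contact_force: [0.6, 0.6, 0.3]
opening: 0.0858
finger_force: 0.0
go [ 0.0001 -0.      0.1006] spin -0.0006
```

View pics/w5.png

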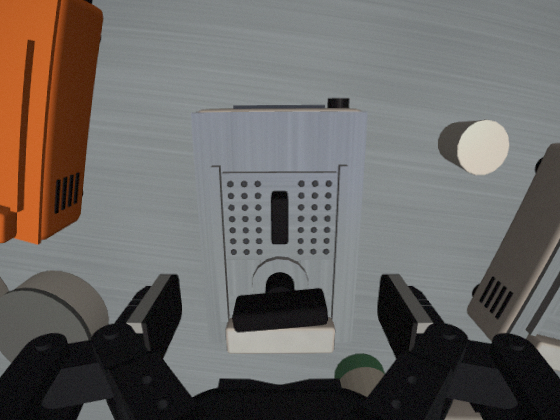

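The knob bar is now across the head at (280,308). The tab at (280,218) lies on the gripper's centre line, so I go down onto it and grip.

```bash
python3 -m inch '[[0,0,0.03,0,-0.2],[0,0,0.03,0,0],[0,0,0.025,0,0],[0,0,0.0155,0,0],[0,0,0,0,0],[0,0,0,0,0.5],[0,0,0,0,0.7],[0,0,0,0,1],[0,0,0,0,1],[0,0,0,0,1],[0,0,0,0,1]]'; python3 st.py
```

```text
time: 21.05
position: [0.5397, -0.3104, 0.0907]
ee_rot: [[-0.991, -0.131, 0.002], [-0.131, 0.991, -0.001], [-0.002, -0.002, -1.0]]
contact_force: [0.3, 0.6, 5.7]
opening: 0.0104
finger_force: 63.3
yaw -3.0104619419853234 F [0.2872 0.6115 5.6767] T [ 0.1303  0.0468 -0.0045] [ 0.5397 -0.3104  0.0907]
```

```bash
python3 -m inch '[[0,0,-0.001,0,1],[0,0,0,0,1]]'>/dev/null; python3 st.py; python3 -m inch '[[0.003,0,0,0,1],[0.003,0,0,0,1],[0.004,0,0,0,1],[0,0,0,0,1]]'>/dev/null; python3 st.py
```

```text
yaw -3.010502300141727 F [ 0.4682 -0.5749  4.4145] T [-0.0256 -0.3372 -0.0299] [ 0.5394 -0.3103  0.0907]
yaw -3.010553397739971 F [ 3.3327 -0.187   6.2009] T [ 0.099  -0.5443  0.0165] [ 0.5291 -0.3115  0.0907]
```

```bash
python3 -m inch '[[0.004,0,-0.0005,0,1],[0.005,0,0,0,1],[0.005,0,0,0,1],[0.005,0,0,0,1],[0.005,0,0,0,1],[0,0,0,0,1]]'>/dev/null; python3 st.py;  python3 -m inch '[[0.005,0,0,0,1],[0.006,0,0,0,1],[0.006,0,0,0,1],[0.006,0,0,0,1],[0.006,0,0,0,1],[0.004,0,0,0,1],[0,0,0,0,1]]'>/dev/null; python3 st.py
```

```text
yaw -3.010695602888899 F [2.3738 0.7957 6.5024] T [ 0.0544 -0.5487 -0.0227] [ 0.5045 -0.3145  0.0907]
yaw -3.010713847115519 F [2.9695 0.1191 6.8391] T [ 0.0354 -0.4988  0.0168] [ 0.4718 -0.3188  0.0907]
```

```bash
python3 -m inch '[[0,0,-0.005,0,1],[0,0,-0.01,0,1],[0,0,-0.02,0,1],[0,0,-0.03,0,1],[0,0,-0.035,0,1],[0,0,-0.035,0,1],[0,0,-0.035,0,1],[0,0,0,0,1]]'; python3 st.py
```

```text
time: 24.42
position: [0.4736, -0.3197, 0.2655]
ee_rot: [[-0.991, -0.131, 0.006], [-0.131, 0.991, -0.005], [-0.005, -0.006, -1.0]]
contact_force: [0.3, -0.3, -1.6]
opening: 0.0107
finger_force: 62.4
yaw -3.010243888470838 F [ 0.3473 -0.2882 -1.5875] T [0.0198 0.0291 0.015 ] [ 0.4736 -0.3197  0.2655]
```

Run:
```python
from h import *
p=ctrl.camera("side"); cv2.imwrite("pics/s2.png",p["image"][:,:,::-1])
p=ctrl.camera("top");
c=pix2w(p,[(95,176),(148,167),(156,233),(104,241)],.03);print(c,c.mean(0))
```

```text
[[0.6518 0.3759 0.03  ]
 [0.6737 0.2296 0.03  ]
 [0.4922 0.2022 0.03  ]
 [0.4732 0.3416 0.03  ]] [0.5727 0.2873 0.03  ]
```

View pics/s2.png

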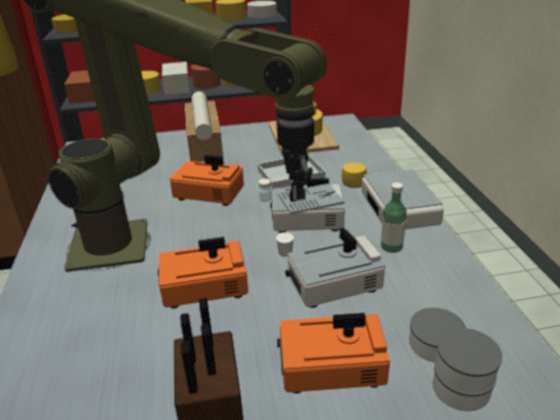

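The plate is held at (305,195) and head R's top is bare. Next I carry it to the tray.

```bash
python3 -m inch '[[-0.0094,0.037,0,0,1],[-0.0094,0.037,0,0,1],[-0.0094,0.037,0,0,1],[-0.0094,0.037,0,0,1],[-0.0094,0.037,0,0,1],[-0.0094,0.037,0,0,1],[-0.0094,0.037,0,0,1],[-0.0094,0.037,0,0,1],[-0.0094,0.037,0,0,1],[-0.0094,0.037,0,0,1],[-0.0094,0.037,0,0,1],[-0.0094,0.037,0,0,1],[-0.0094,0.037,0,0,1],[-0.0094,0.037,0,0,1],[-0.0094,0.037,0,0,1],[-0.0094,0.037,0,0,1],[0,0,0,0,1],[0,0,0,0,1]]'
python3 - <<'E'
from h import *
p=ctrl.camera("wrist"); cv2.imwrite("pics/w6.png",p["image"][:,:,::-1])
for k in ["tray","plate_a"]:
    print(k,[(np.round(d["location"],4).tolist(),round(d["conf"],2)) for d in ctrl.mark_of(k,p)])
E
```

```text
time: 26.78
position: [0.5432, 0.2872, 0.2583]
ee_rot: [[-0.991, -0.131, -0.003], [-0.131, 0.991, -0.002], [0.004, -0.001, -1.0]]
contact_force: [0.3, 0.2, -2.2]
opening: 0.0108
finger_force: 62.3
tray [([0.5747, 0.2933, -0.0003], 0.74)]
plate_a [([0.5743, 0.294, 0.2459], 0.91)]
```

View pics/w6.png

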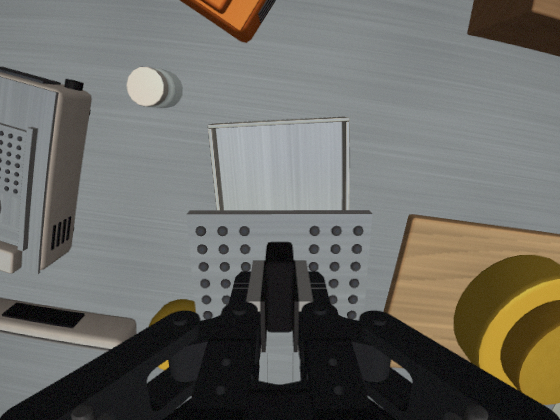

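The plate lines up over the tray: the tray's front rim runs from (210,126) to (347,119), and both are centred near column 281. I lower it.

```bash
python3 -m inch '[[-0.001,0,0.03,-0.03,1],[0,0,0.035,0,1],[0,0,0.035,0,1],[0,0,0.035,0,1],[0,0,0.035,0,1],[0,0,0.03,0,1],[0,0,0.02,0,1],[0,0,0.01,0,1],[0,0,0.005,0,1],[0,0,0,0,1],[0,0,0,0,1]]'; python3 st.py
```

```text
time: 28.3
position: [0.5458, 0.2884, 0.0266]
ee_rot: [[-0.987, -0.161, 0.002], [-0.161, 0.987, 0.001], [-0.002, 0.0, -1.0]]
contact_force: [-0.4, -0.1, -1.5]
opening: 0.0105
finger_force: 62.3
yaw -2.980247033546367 F [-0.3625 -0.1225 -1.5452] T [0.0168 0.026  0.0559] [0.5458 0.2884 0.0266]
```

```bash
python3 -m inch '[[0,0,0.004,0,1],[0,0,0.003,0,1],[0,0,0.002,0,1],[0,0,0,0,1],[0,0,0,0,1]]' | head -2; python3 st.py;  python3 -m inch '[[0,0,0.001,0,1],[0,0,0,0,1],[0,0,0,0,1]]' | head -2; python3 st.py
```

```text
time: 28.92
position: [0.5451, 0.288, 0.0165]
yaw -2.980352146550988 F [-0.0204 -0.3974 -1.7122] T [0.0177 0.0809 0.0428] [0.5451 0.288  0.0165]
time: 29.3
position: [0.545, 0.288, 0.0154]
yaw -2.9803899887532763 F [-0.6099  0.0178 -2.2226] T [ 0.0015  0.0113 -0.0481] [0.545  0.288  0.0154]
```

```bash
python3 -m inch '[[0,0,0.001,0,1],[0,0,0,0,1],[0,0,0,0,1]]' | head -2; python3 st.py;  python3 -m inch '[[0,0,0.001,0,1],[0,0,0,0,1],[0,0,0,0,1]]' | head -2; python3 st.py
```

```text
time: 29.68
position: [0.5452, 0.2881, 0.0147]
yaw -2.980378368035739 F [-1.0017 -0.6787  0.3361] T [-0.0751  0.1456  0.0125] [0.5452 0.2881 0.0147]
time: 30.05
position: [0.5451, 0.2881, 0.0147]
yaw -2.9802580892024 F [-3.9084 -2.0777  7.2882] T [-0.2677  0.5775 -0.0123] [0.5451 0.2881 0.0147]
```

```bash
python3 -m inch '[[0,0,0,0,0.6],[0,0,0,0,0.2],[0,0,0,0,0],[0,0,0,0,0],[0,0,-0.01,0,0],[0,0,-0.03,0,0],[0,0,-0.04,0,0],[0,0,-0.05,0,0],[0,0,-0.05,0,-1],[0,0,-0.05,0,-1],[0.04,0,0,0,-1],[0.04,0,0,0,-1],[0,0,0,0,-1]]'
python3 - <<'E'
from h import *
p=ctrl.camera("wrist"); im=p["image"][:,:,::-1]; q=ctrl.camera("top")["image"][:,:,::-1]
cv2.imwrite("pics/w7.png",np.vstack([im[:290],cv2.resize(q[140:270,60:400],(560,214))]))
E
```

```text
time: 31.68
position: [0.4643, 0.275, 0.2442]
ee_rot: [[-0.987, -0.162, 0.001], [-0.162, 0.987, 0.001], [-0.001, 0.0, -1.0]]
contact_force: [1.0, 0.1, 0.0]
opening: 0.0852
finger_force: 0.0
```

View pics/w7.png

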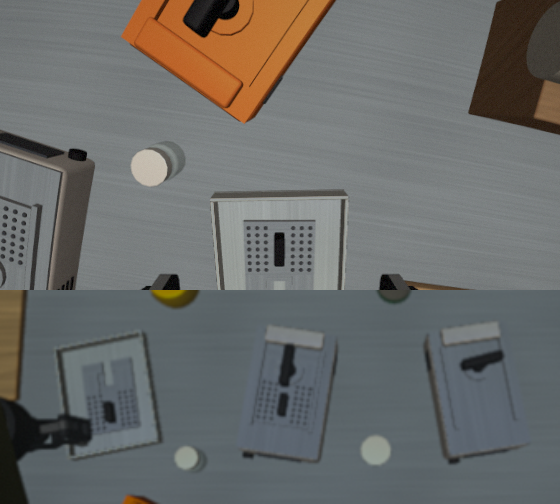

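The plate lies flat in the tray. Head L's knob is still aligned with its head and its plate is in place.

```bash
python3 -c "
from bench import ctrl
print(ctrl.hand_in())"
```

```text
the job is handed in; nothing more can be done
None
```

The left-hand-thread knob was on the head at y ≈ -0.30 m; I unscrewed it, drew out its grater plate, laid it flat in the tray and handed the job in at about 32 s, with the other knob back at its starting angle, its plate still in place, and no verdict returned.

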